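Turn a drawer front over into the fitting jig

ROBOT

A 6-joint arm with a two-finger parallel gripper is mounted at the origin on the work surface; the furniture and walls round the work are solid. World frame = base frame: x ahead of the robot, y to its left, z up, the work surface at z = 0. Lengths are in m, angles in rad, forces in N, time in s.
With the tool pointing down it reaches from about 0.3 to 0.775 m from the base axis. Payload 14.6 kg.
Tool frame: the origin (TCP) lies between the finger pads; the fingertips stand 8 mm ahead of it and the grasp point (between the pads) lies 11 mm behind it (r.tip_reach is the distance from the TCP to the fingertips, in m); z points along the fingers, y is the line along which they close (so a half turn about z gives the same grasp; the last joint's range is limited). The gripper opens to 94 mm and grips with 3 to 60 N. Pads are 16 mm wide; open, the fingers measure 119 mm over their backs; the gripper's body (75 mm by 177 mm) begins 78 mm behind the grasp point.
Start: joints at [1.071, 0.3, 1.521, -0, 1.321, -0.067], TCP at [0.231, 0.499, 0.213] pointing down, gripper open.
Joint ranges: [-3.03, 3.03], [-0.79, 2.21], [0.23, 2.52], [-1.04, 4.18], [0, 3.07], [-2.55, 2.55]. Speed limits (rad/s): [2.22, 2.22, 2.57, 3.14, 3.14, 3.14].

INTERFACE

Orientations are given as a rotation vector (axis times angle).
In Python, from station import r gives the robot as it stands.
- The arm moves only by the tool send_rows, never from a script. Its argument "series" is a list of rows, each a list of 6 numbers: the shift along the tool's x, y, z in units of 0.2 m (1.0 is 0.2 m), then the turn, a rotation vector about the tool's x, y, z in units of 60 degrees (1.0 is 60 degrees). A call has exactly 10 rows; each row is the pose to reach, as a shift and turn from the pose commanded when the call began, along the tool's axes at that moment; what a row does not reach only later rows make up. A row lasts 1/12 s, in which the tool goes at most 41.7 mm and 7.16 degrees, less where a joint would pass 70% of its speed; a pose out of reach is approached as far as the arm can. A call with a number of a shift or a turn outside -1 to 1 is refused whole. A call with a gripper value outside its range is refused whole. "jaw" is the closure, from -1 (fully open) to 1 (shut), set as the call begins (left out, the last holds). The fingers move at their own pace and stop on an object; "force" is the grip in N (left out, the last holds). Time passes only in rows, so rows that repeat a pose let the fingers close, or fill a call up. It gives the time, the measured TCP pose, the force, the opening and the grip force at its end, in the units of the state.
- r.state(): the state, without advancing time (a new reading comes with each control period).
- r.snapshot(name): name is "side" or "top" or "wrist"; returns (picture, depth): 400x640x3 uint8, red, green, blue; 400x640 float32, m along the optical axis (not along the pixel's ray), 0 where there is no reading.
- r.calibration(name): a dict with "fovy" (degrees; the focal length in pixels is half the picture's height over the tangent of half this angle, whatever the lens; pixels are square), "cx", "cy" (the principal point, pixels), "k1" (the pictures are not rectified: a ray, as slopes to the right and down, at radius r is drawn at 1 + k1 r^2 times it, then the intrinsics apply), "xyz" and "rotation" of the camera in the world; the wrist camera has in their place "mount" (4x4, takes a point from camera to tool coordinates, whose origin is the TCP and whose axes are the flange's). Camera axes: x right, y down, z forward; pixel columns grow to the right and rows downward; lengths in m; the calibration is good to about 2 mm. A picture is of the moment at which its call begins: read the wrist's pose just before it. calibration takes no time and is no camera call.
- r.close_job(): hands the job in; it is judged then, once.
Trained networks look in the newest picture that a camera, given by its name, has taken for a name from the list of things; names that differ only in an ending like _2 or _b are one class to them, and where a whole thing is asked for, a point or a joint stands for the part that bears it (a point fixed in the world has none). Each returns a list of dicts, best first, with "conf" (0 to 1); they miss things now and then, are a little off and sometimes report something else, mostly with a low value. They report only what shows in the picture. A call takes as long as a camera call. They do not tell look-alikes from the thing itself.
- r.spot_in(target, camera): "rect" ([left, top, width, height] in pixels, round what is visible of it).
- r.place_of(target, camera): "uv" ([column, row] in pixels: a listed point, or the origin of a listed thing).
The state is a dict: "t": time; "joint_pos": joint angles; "qd": joint speeds; "joint_efforts": joint torques, N m; "eef_pos": TCP position; "eef_rot": TCP orientation; "wrist_force": force on the tool from outside, world axes, zero at the start; "moment": the same for the moment, N m; "grip_width": finger opening in m; "gripper_force": force on a finger pad.
Only numpy, scipy, OpenCV 4.12 (cv2) and the standard library are available. Lean on these libraries where they do the work, as an engineer would, in place of code of your own. Each camera call takes 0.05 s, during which the arm holds its last target. There are 200 camera calls.

TASK

The white drawer front lies show face up on the bench, and its runner brackets are to be screwed to its plywood back: turn it over into the fitting jig, using the fingertips only. Push it plain edge first against the front edge of the jig's base and, pushing on under the bevelled pull edge, tip it up there and flip it over, back upwards, onto the base; then push it fully home against both dark stops, the long back stop and the short side stop. Do not pick it up or carry it - its plain edge stays down at the jig throughout - and leave the other things on the bench where they are.

Things in the scene. Friction and masses are not known exactly. Their poses are not given: they have to be found in the camera images.
- drawer_front: loose handleless drawer front, a flat panel 100 mm (its x) by 150 mm (its y), 16 mm thick, 0.13 to 0.21 kg; white show face on +z, plywood back with two brass inserts on -z. Its -x edge is the bevelled pull edge, its +x edge is plain and square. Origin: centre of the back, which lies on the bench at the start; the plain edge then faces the jig, the pull edge away from it
- pull_edge (a point): lower line of the pull edge's nose, its middle: x = -50, y = 0, z = 12 mm in the drawer front's frame. The edge is undercut on the back side by a 45 degree bevel 12 mm high and 12 mm deep, above which only a 4 mm high nose reaches out to x = -50 mm; lying face up, the undercut is a gap that fingertips slanting forward and down fit under
- plain_edge (a point): middle of the drawer front's plain edge face: x = +50, y = 0, z = 8 mm in its frame. Held against the jig's front edge the panel pivots here; tipped past upright it falls over by itself onto the base
- far_end (a point): middle of the drawer front's end face at its +y end, the end farther from the robot: x = 0, y = +75, z = 8 mm in its frame (turned over about its y axis, it stays the far end)
- jig: fitting jig screwed to the bench: plywood base 180 mm (its x) by 290 mm (its y), 12 mm thick, with two dark wooden stops on it. Origin: on the bench at the middle of the base's front edge, the open upright 12 mm edge towards the drawer front; its x points from there to the back stop, roughly to the robot's right, and its y roughly away from the robot
- jig_corner (a point): inner corner of the stops on top of the base: x = 135, y = +105, z = 12 mm in the jig's frame. The stops are 22 mm wide and rise 12 mm above the base: the back stop lies across the whole width, near face at x = 135 mm; the side stop, on the side far from the robot, has its inner face at y = +105 mm and runs from x = 10 to 129 mm
- parts_tin: grey tin of screws, 86 x 90 x 61 mm, a bystander; origin: centre of its underside
- screwdriver_red: red-handled screwdriver lying on the bench, 208 mm long, 30 mm high, a bystander; origin: under its middle
- tape_measure: yellow tape measure, 39 x 88 x 68 mm high, a bystander; origin: centre of its underside
- marker_pen: marker pen lying on the bench, 135 mm long, 16 mm high, a bystander; origin: under its middle
There are look-alikes about, which are no part of the job. Leave any green or red look-alike of the drawer_front alone.

How it is judged:
By the outcome, as a careful person would: the job done as asked, in the order asked, and still so for the second after the job is handed in, with the robot touching nothing.
It also fails if it takes over 69 s, if anything falls off the work surface, if the arm or the gripper's body presses on something with over 40 N, if the wrist force passes 120 N, or if a joint passes its speed limit or range.

## Working session

There is one attempt and no reset: what is moved stays moved. The work goes in short steps, Python scripts to look and compute and a tool call to move; the robot and the scene stay as the last step left them, time stands still between calls to the robot, and variables do not carry over. Pictures are saved under pics/ and viewed, at most 10 in all, crops included, and the job is handed in when it is done.

Besides the shell and the picture viewer there is one more tool, called after "Call:" in YAML: its name, and indented under it one key for each argument. send_rows: Moves the arm, as the interface text tells. Its arguments: {"type":"object","properties":{"series":{"type":"array"},"jaw":{"type":"number"},"force":{"type":"number"}},"required":["series"]}

```bash
ls; mkdir -p pics
cat > h.py <<'E'
import numpy as np, cv2
from station import r
from scipy.spatial.transform import Rotation as R
def cam(n):
    c=r.calibration(n); f=200/np.tan(np.radians(c['fovy'])/2)
    K=np.array([[f,0,c['cx']],[0,f,c['cy']],[0,0,1.]])
    if 'mount' in c:
        s=r.state(); T=np.eye(4);T[:3,:3]=R.from_rotvec(s['eef_rot']).as_matrix();T[:3,3]=s['eef_pos'];T=T@np.array(c['mount'])
    else:
        T=np.eye(4); q=np.array(c['rotation'],float)
        T[:3,:3]=q if q.shape==(3,3) else R.from_rotvec(q).as_matrix(); T[:3,3]=c['xyz']
    return K,c['k1'],T
def ray(c,uv):
    K,k1,T=c
    d=cv2.undistortPoints(np.array(uv,float).reshape(-1,1,2),K,np.array([k1,0,0,0,0.]))[:,0]
    return T[:3,3],np.c_[d,np.ones(len(d))]@T[:3,:3].T
def onz(c,uv,z):
    o,d=ray(c,uv); return o+d*((z-o[2])/d[:,2])[:,None]
def dep(c,uv,D):
    uv=np.array(uv).reshape(-1,2);o,d=ray(c,uv)
    return o+d*np.array([D[int(v),int(u)] for u,v in uv])[:,None]
def proj(c,P):
    K,k1,T=c
    p=(np.array(P).reshape(-1,3)-T[:3,3])@T[:3,:3]; s=p[:,:2]/p[:,2:]
    s=s*(1+k1*(s**2).sum(1))[:,None]
    return s*K[0,0]+K[:2,2]
def save(n,img): cv2.imwrite('pics/'+n+'.png',cv2.cvtColor(img,cv2.COLOR_RGB2BGR))
E
python3 - <<'E'
from h import *
print(r.calibration('top'));print(r.calibration('side'))
for n in ['top','side']:
    im,D=r.snapshot(n); save(n+'0',im); np.save(n+'0.npy',D)
    c=cam(n)
    for t in ['drawer_front','pull_edge','plain_edge','far_end','jig','jig_corner']:
        for x in r.place_of(t,n)[:3]: print(n,t,np.round(x['uv']),round(x['conf'],2),np.round(dep(c,x['uv'],D),3))
print(r.state())
E
```

```text
pics
{'fovy': 46.03126480886331, 'cx': 316.8130574620854, 'cy': 211.051693313435, 'k1': -0.1051167360699202, 'xyz': array([0.48222418, 0.01506878, 1.28121585]), 'rotation': array([-2.19427096,  2.22187957, -0.03454004])}
{'fovy': 46.407771262967216, 'cx': 313.82028518741964, 'cy': 205.28011768465439, 'k1': -0.13878544338949014, 'xyz': array([ 0.29417522, -1.27567769,  0.77972284]), 'rotation': array([-2.06266897,  0.20336346, -0.10931326])}
top drawer_front [384. 296.] 0.82 [[ 0.287 -0.167  0.016]]
top drawer_front [308. 177.] 0.78 [[0.611 0.034 0.017]]
top pull_edge [374. 304.] 0.86 [[ 0.266 -0.138  0.013]]
top pull_edge [277. 297.] 0.83 [[ 0.287  0.124 -0.002]]
top pull_edge [292. 171.] 0.79 [[0.628 0.077 0.012]]
top plain_edge [394. 276.] 0.86 [[ 0.341 -0.194  0.017]]
top plain_edge [294. 262.] 0.65 [[0.384 0.074 0.011]]
top plain_edge [325. 184.] 0.59 [[ 0.592 -0.012  0.013]]
top far_end [364. 277.] 0.93 [[ 0.339 -0.114  0.   ]]
top far_end [258. 259.] 0.74 [[0.391 0.173 0.002]]
top far_end [319. 148.] 0.62 [[0.692 0.004 0.   ]]
top jig [341. 180.] 0.57 [[ 0.601 -0.054  0.014]]
t
[... 914 characters left out ...]
.485 0.372 0.01 ]]
{'t': 0.7, 'joint_pos': array([ 1.07138840e+00,  2.99883751e-01,  1.52099429e+00,  5.89068123e-05,
        1.32068643e+00, -6.65996453e-02]), 'qd': array([-0.00123795, -0.000742  ,  0.00022653,  0.00081184, -0.00017311,
       -0.00062726]), 'joint_efforts': array([-3.43824297e-05, -5.31574237e+01, -3.52881861e+01,  7.09216157e-02,
        2.12657580e-02, -6.30467684e-05]), 'eef_pos': array([0.23066954, 0.49928809, 0.21345692]), 'eef_rot': array([-6.74572018e-01, -3.06826695e+00, -6.75385832e-05]), 'wrist_force': array([ 0.81881044, -0.51223582, -0.63824069]), 'moment': array([ 0.02560447,  0.04194707, -0.00527277]), 'gripper_force': 0.0, 'grip_width': 0.09397913979363154}
```

View pics/top0.png

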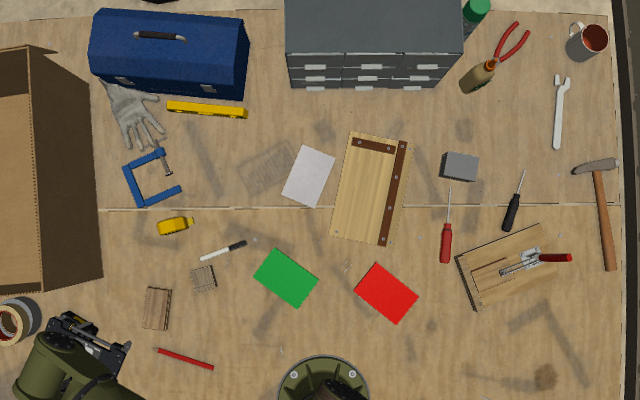

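View pics/side0.png

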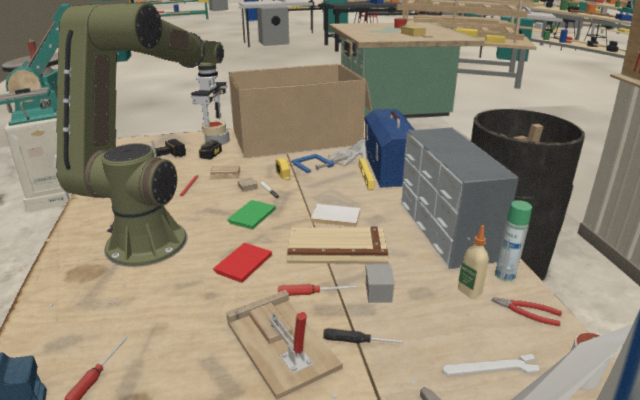

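The top view shows three look-alikes: white at (308,177), green at (286,277) and red at (386,293). I choose the white one, which lies left of the jig at (370,190). Its tin is at (460,165), the red screwdriver at (447,225), the marker pen at (223,251) and the tape at (176,226).

```bash
cat > m.py <<'E'
from h import *
im=cv2.cvtColor(cv2.imread('pics/top0.png'),cv2.COLOR_BGR2RGB);D=np.load('top0.npy');c=cam('top')
v,u=np.mgrid[0:400,0:640]
o,d=ray(c,np.c_[u.ravel(),v.ravel()]); P=(o+d*D.ravel()[:,None]).reshape(400,640,3)
hsv=cv2.cvtColor(im,cv2.COLOR_RGB2HSV)
def rect(mask,z,nm):
    n,l,s,_=cv2.connectedComponentsWithStats(mask.astype(np.uint8)); k=1+s[1:,4].argmax()
    pts=np.argwhere(l==k)[:,::-1]
    W=onz(c,pts,z)[:,:2].astype(np.float32)
    q=cv2.minAreaRect(W*1000); print(nm,len(pts),q,'\n',cv2.boxPoints(q).round(1).tolist())
box=np.zeros((400,640),bool); box[130:220,270:345]=1
rect(box&(hsv[...,1]<35)&(im.min(2)>140),.016,'panel')
box=np.zeros((400,640),bool); box[120:255,320:420]=1
st=box&(im.max(2)<125)&(hsv[...,1]>90)
rect(st,.024,'stops')
print(im[200,365],im[210,398],im[200,320],im[175,308])
rect(box&(P[...,2]>.007)&(u>330),.014,'jig by height')
x=im[120:260,260:480]; save('crop',cv2.resize(x,None,fx=3.6,fy=3.6,interpolation=cv2.INTER_CUBIC))
z=P[...,2]
print(P[100:260:1,268:][z[100:260,268:]>.05].shape)
for t in ['parts_tin','screwdriver_red','marker_pen','tape_measure']:
    for x in r.place_of(t,'top')[:1]: print(t,np.round(x['uv']),dep(c,x['uv'],D).round(3))
print(r.calibration('wrist'))
E
python3 m.py
```

```text
panel 1975 ((613.6460571289062, 34.730525970458984), (98.18766021728516, 148.5871124267578), 66.4748764038086) 
 [[525.9000244140625, 19.399999618530273], [662.2000122070312, -39.900001525878906], [701.4000244140625, 50.099998474121094], [565.0999755859375, 109.4000015258789]]
stops 919 ((564.9525756835938, -190.75144958496094), (24.50246810913086, 289.460693359375), 77.18905639648438) 
 [[421.1000061035156, -170.60000610351562], [703.4000244140625, -234.8000030517578], [708.7999877929688, -210.89999389648438], [426.5, -146.6999969482422]]
[178 152  99] [154 131  87] [159 137 102] [185 181 180]
jig by height 6943 ((577.6641845703125, -136.20953369140625), (181.4085235595703, 293.5584716796875), 77.01311492919922) 
 [[414.29998779296875, -191.60000610351562], [700.2999877929688, -257.6000061035156], [741.0999755859375, -80.80000305175781], [455.0, -14.800000190734863]]
(1347, 3)
parts_tin [453. 166.] [[ 0.63  -0.347  0.062]]
screwdriver_red [446. 222.] [[ 0.483 -0.342  0.001]]
marker_pen [224. 250.] [[0.417 0.262 0.016]]
tape_measure [180. 221.] [[0.495 0.373 0.052]]
{'fovy': 66.66833600577984, 'cx': 316.25492240047595, 'cy': 200.61168135188944, 'k1': 0.005915406266154907, 'mount': array([[ 4.36006977e-04, -9.72470079e-01, -2.33027372e-01,
         6.82233989e-02],
       [ 9.99999892e-01,  4.61043108e-04, -5.29710172e-05,
        -2.24452482e-04],
       [ 1.58948393e-04, -2.33027324e-01,  9.72470175e-01,
        -1.70715029e-01],
       [ 0.00000000e+00,  0.00000000e+00,  0.00000000e+00,
         1.00000000e+00]])}
```

View pics/crop.png

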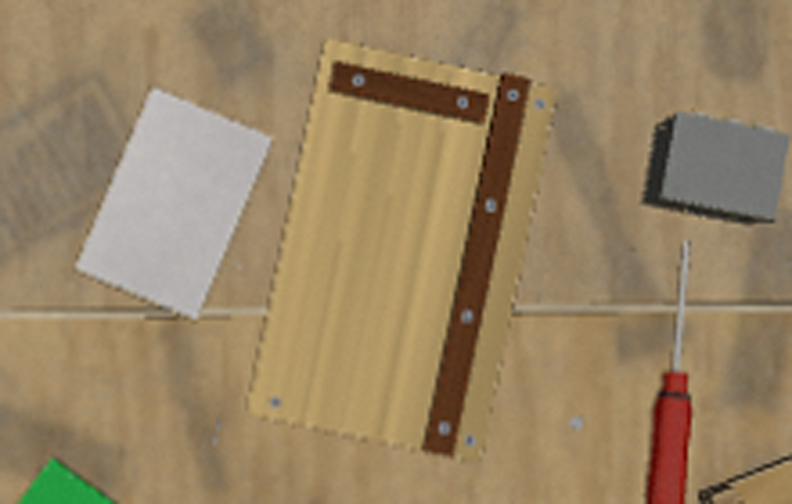

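The crop confirms the choice: the white panel's plain edge faces the jig's open front edge, and the jig's back and side stops are at about (398,200) and (372,146) in the full picture. I'm setting up a jig-frame move planner.

```bash
cat >> h.py <<'E'
J0=np.array([.598,-.0478,0]); JY=np.array([.9744,-.225,0]); JX=np.array([-.225,-.9744,0]); K3=np.array([0,0,1.])
def toj(P): P=np.array(P)-J0; return np.stack([P@JX,P@JY,P@K3],-1)
def tow(p): return J0+p[0]*JX+p[1]*JY+np.array([0,0,p[2]])
def goal(tip,phi,yaw=0):
    "tip in jig frame (m), phi deg slope below horizontal"
    p=np.radians(phi); z=np.cos(p)*JX-np.sin(p)*K3; x=-(np.sin(p)*JX+np.cos(p)*K3); y=np.cross(z,x)
    Rm=R.from_rotvec([0,0,np.radians(yaw)]).as_matrix()@np.c_[x,y,z]
    return tow(tip)-Rm[:,2]*r.tip_reach,Rm
def cur():
    s=r.state(); return np.array(s['eef_pos']),R.from_rotvec(s['eef_rot']).as_matrix(),s
def tip():
    p,M,s=cur(); print('tip jig mm',(toj(p+M[:,2]*r.tip_reach)*1000).round(1),'phi',round(np.degrees(np.arcsin(-M[2,2])),1),'t',round(s['t'],2),'F',np.array(s['wrist_force']).round(1),'q',np.array(s['joint_pos']).round(2))
def plan(tip,phi,yaw=0):
    p,M,s=cur(); P,G=goal(tip,phi,yaw)
    print('row',((P-p)@M/.2).round(3).tolist(),(R.from_matrix(M.T@G).as_rotvec()/np.radians(60)).round(3).tolist())
E
python3 - <<'E'
from h import *
tip(); plan([-.2,.0,.15],90); plan([-.2,.0,.12],55)
E
```

```text
tip jig mm [-450.4 -481.   205.4] phi 90.0 t 0.9 F [ 0.1 -0.2 -0.4] q [ 1.07  0.3   1.52  0.    1.32 -0.07]
row [-2.61, -0.734, 0.277] [-0.0, -0.0, 1.303]
row [-2.606, -0.711, 0.434] [0.397, -0.489, 1.26]
```

Call:
send_rows:
  series:
    - [-0.1, -0.03, 0, 0, 0, 0.1]
    - [-0.25, -0.07, 0, 0, 0, 0.2]
    - [-0.4, -0.11, 0, 0, 0, 0.3]
    - [-0.55, -0.15, 0, 0, 0, 0.4]
    - [-0.7, -0.2, 0, 0, 0, 0.5]
    - [-0.85, -0.24, 0, 0, 0, 0.6]
    - [-1, -0.28, 0, 0, 0, 0.7]
    - [-1, -0.28, 0, 0, 0, 0.8]
    - [-1, -0.28, 0, 0, 0, 0.85]
    - [-1, -0.28, 0, 0, 0, 0.85]
  jaw: -1

```text
t: 1.73
eef_pos: [0.3891, 0.3642, 0.2135]
eef_rot: [1.934, 2.476, 0.0]
wrist_force: [-0.4, -0.2, 0.4]
grip_width: 0.0943
gripper_force: 0.0
```

```bash
python3 -c "
from h import *
tip(); plan([-.2,.0,.15],90); plan([-.2,.0,.12],55)"
```

```text
tip jig mm [-354.4 -296.2  205.5] phi 90.0 t 1.73 F [-0.4 -0.2  0.4] q [0.68 0.26 1.57 0.   1.31 0.44]
row [-1.36, 0.969, 0.277] [0.0, -0.0, 0.45]
row [-1.34, 0.979, 0.435] [0.137, -0.572, 0.436]
```

Call:
send_rows:
  series:
    - [-0.1, 0.07, 0, 0, 0, 0.1]
    - [-0.23, 0.16, 0, 0, 0, 0.2]
    - [-0.36, 0.26, 0, 0, 0, 0.3]
    - [-0.5, 0.36, 0, 0, 0, 0.4]
    - [-0.63, 0.46, 0, 0, 0, 0.45]
    - [-0.77, 0.55, 0, 0, 0, 0.45]
    - [-0.9, 0.65, 0, 0, 0, 0.45]
    - [-1, 0.75, 0, 0, 0, 0.45]
    - [-1, 0.85, 0, 0, 0, 0.45]
    - [-1, 0.97, 0, 0, 0, 0.45]

```text
t: 2.57
eef_pos: [0.6268, 0.2174, 0.2136]
eef_rot: [2.454, 1.961, 0.0]
wrist_force: [-0.3, -0.6, -0.2]
grip_width: 0.0942
gripper_force: 0.0
```

```bash
python3 -c "
from h import *
tip(); plan([-.2,.0,.12],55)"
```

```text
tip jig mm [-264.9  -31.6  205.6] phi 90.0 t 2.57 F [-0.3 -0.6 -0.2] q [ 0.28  0.56  1.15 -0.    1.43  0.5 ]
row [-0.302, 0.157, 0.435] [0.001, -0.583, 0.004]
```

Call:
send_rows:
  series:
    - [-0.04, 0.03, 0.06, 0, -0.08, 0]
    - [-0.08, 0.06, 0.12, 0, -0.16, 0]
    - [-0.12, 0.09, 0.18, 0, -0.25, 0]
    - [-0.16, 0.12, 0.24, 0, -0.33, 0]
    - [-0.2, 0.15, 0.3, 0, -0.42, 0]
    - [-0.24, 0.157, 0.36, 0, -0.5, 0]
    - [-0.3, 0.157, 0.43, 0, -0.58, 0]
    - [-0.3, 0.157, 0.43, 0, -0.58, 0]
    - [-0.3, 0.157, 0.43, 0, -0.58, 0]
    - [-0.3, 0.157, 0.43, 0, -0.58, 0]

```text
t: 3.4
eef_pos: [0.6437, 0.1534, 0.1287]
eef_rot: [2.101, 1.679, -0.654]
wrist_force: [0.2, -0.5, 1.4]
grip_width: 0.0937
gripper_force: 0.0
```

Run:
```python
from h import *
tip()
c=cam('wrist'); im,D=r.snapshot('wrist'); im2,D2=r.snapshot('side')
for p in [[-.02,0,.012],[0,0,.012]]: print(proj(c,tow(p)))
cs=cam('side'); p,M,s=cur(); q=proj(cs,p)[0]; u,v=map(int,q); print(u,v)
save('w1',np.vstack([cv2.resize(im,(560,350)), cv2.resize(im2[v-60:v+40,u-80:u+80],(560,350)[:2])[:250]]))
plan([-.17,.001,.02],55); plan([-.17,.001,.009],55)
```

```text
tip jig mm [-201.8   -0.7  122.1] phi 55.4 t 3.4 F [ 0.2 -0.5  1.4] q [ 0.37  0.85  0.99 -0.49  1.66  0.64]
[[316.75723109 248.97521124]]
[[316.66695386 257.05866034]]
336 166
row [0.163, 0.006, 0.512] [0.004, -0.007, 0.002]
row [0.194, 0.006, 0.558] [0.004, -0.007, 0.002]
```

View pics/w1.png

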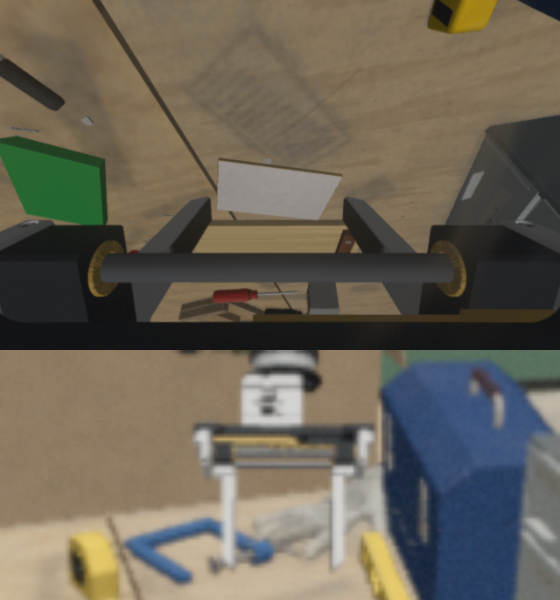

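The wrist view shows the panel between the open fingers, with its pull edge toward the camera. The fingers look plain and square. I'll go steeper (60°) and go down behind the pull edge.

```bash
python3 -c "
from h import *
plan([-.175,.001,.02],60);plan([-.175,.001,.006],60)"
```

```text
row [0.18, 0.006, 0.498] [0.004, 0.077, 0.002]
row [0.22, 0.006, 0.556] [0.004, 0.077, 0.002]
```

Call:
send_rows:
  series:
    - [0.03, 0, 0.08, 0, 0.02, 0]
    - [0.06, 0, 0.16, 0, 0.04, 0]
    - [0.09, 0, 0.24, 0, 0.06, 0]
    - [0.12, 0, 0.32, 0, 0.077, 0]
    - [0.15, 0.006, 0.4, 0, 0.077, 0]
    - [0.18, 0.006, 0.48, 0, 0.077, 0]
    - [0.2, 0.006, 0.52, 0, 0.077, 0]
    - [0.21, 0.006, 0.54, 0, 0.077, 0]
    - [0.216, 0.006, 0.551, 0, 0.077, 0]
    - [0.218, 0.006, 0.554, 0, 0.077, 0]

```text
t: 4.33
eef_pos: [0.6387, 0.126, 0.0123]
eef_rot: [2.153, 1.719, -0.579]
wrist_force: [0.2, 0.4, -0.5]
grip_width: 0.0943
gripper_force: 0.0
```

Run:
```python
from h import *
tip(); plan([-.105,.001,.005],60)
im2,D2=r.snapshot('side')
cs=cam('side'); p,M,s=cur(); q=proj(cs,p)[0]; u,v=map(int,q)
save('s2',cv2.resize(im2[v-40:v+40,u-60:u+60],(720,480),interpolation=cv2.INTER_CUBIC))
```

```text
tip jig mm [-174.5    0.6    5.4] phi 59.9 t 4.33 F [ 0.2  0.4 -0.5] q [ 0.31  0.91  1.14 -0.45  1.4   0.69]
row [-0.3, 0.001, 0.176] [0.002, 0.002, 0.003]
```

View pics/s2.png

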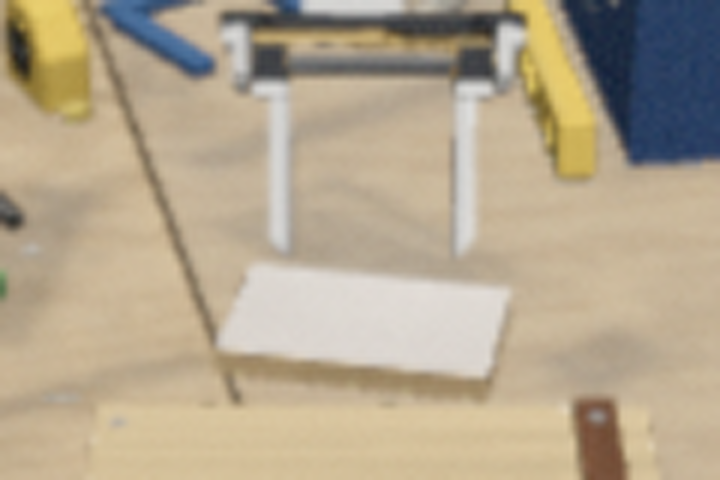

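The tips are low behind the pull edge (view centre), square to the jig, with no bench contact. I'm now pushing along jig x.

Call:
send_rows:
  series:
    - [-0.03, 0, 0.018, 0, 0, 0]
    - [-0.06, 0, 0.035, 0, 0, 0]
    - [-0.09, 0, 0.053, 0, 0, 0]
    - [-0.115, 0, 0.068, 0, 0, 0]
    - [-0.14, 0, 0.083, 0, 0, 0]
    - [-0.165, 0, 0.097, 0, 0, 0]
    - [-0.19, 0, 0.112, 0, 0, 0]
    - [-0.215, 0, 0.126, 0, 0, 0]
    - [-0.24, 0, 0.141, 0, 0, 0]
    - [-0.26, 0, 0.153, 0, 0, 0]

```text
t: 5.22
eef_pos: [0.6249, 0.0664, 0.0114]
eef_rot: [2.153, 1.719, -0.58]
wrist_force: [0.4, 2.0, 2.3]
grip_width: 0.0941
gripper_force: 1.3
```

```bash
cat > look.py <<'E'
from h import *
import sys
n=sys.argv[1]
tip()
im,D=r.snapshot('top');c=cam('top')
hsv=cv2.cvtColor(im,cv2.COLOR_RGB2HSV)
box=np.zeros((400,640),bool); box[130:235,270:345]=1
m=box&(hsv[...,1]<35)&(im.min(2)>140)
k,l,s,_=cv2.connectedComponentsWithStats(m.astype(np.uint8))
if k>1:
    pts=np.argwhere(l==1+s[1:,4].argmax())[:,::-1]
    W=toj(onz(c,pts,.016))*1000
    q=cv2.minAreaRect(W[:,:2].astype(np.float32)); print(len(pts),q,cv2.boxPoints(q).round().tolist())
E
python3 look.py p1
```

```text
tip jig mm [-113.3    0.6    4.5] phi 59.8 t 5.22 F [0.4 2.  2.3] q [ 0.24  0.85  1.26 -0.48  1.32  0.65]
1975 ((-58.402587890625, 6.1259918212890625), (97.76229095458984, 148.0350341796875), 0.12900960445404053) [[-107.0, 80.0], [-107.0, -68.0], [-9.0, -68.0], [-10.0, 80.0]]
```

```bash
cat > path.py <<'E'
from h import *
def U(th,al):
    "corner target: al=0 bevel point, 1 back point"
    t=np.radians(th); c,s=np.cos(t),np.sin(t)
    px,pz=(1-al)*np.array([-97,8.5])+al*np.array([-82,0.])
    if th<=90:
        d=12*np.tan(t) if th<41 else 16*s-c*(12-16*c)/s
        if th<41: d*=.7
        elif th<60: d*=.7+.3*(th-41)/19
        return np.array([-d+px*c+pz*s, -px*s+pz*c])
    return np.array([0,12])+(-px-12)*np.array([-c,s])+16*np.array([-s,-c])
def rows(ths,y=.0006):
    p,M,s=cur(); out=[]
    for th in ths:
        phi=np.interp(th,[5,40],[60,45]); al=np.interp(th,[45,65],[0,1]); f=np.radians(phi)
        u=U(th,al); tp=u-8*np.array([np.sin(f),np.cos(f)])
        P,G=goal([tp[0]/1000,y,tp[1]/1000],phi)
        out.append(((P-p)@M/.2).round(3).tolist()+(R.from_matrix(M.T@G).as_rotvec()/np.radians(60)).round(3).tolist())
        print(th,u.round(),tp.round(1),out[-1])
E
python3 -c "
from path import *
rows([0,1,2,4,6,8,10,12,14,16])"
```

```text
0 [-97.   8.] [-103.9    4.5] [-0.038, 0.0, 0.022, 0.002, 0.003, 0.003]
1 [-97.  10.] [-103.9    6.2] [-0.042, 0.0, 0.014, 0.002, 0.003, 0.003]
2 [-97.  12.] [-103.9    7.9] [-0.046, 0.0, 0.007, 0.002, 0.003, 0.003]
4 [-97.  15.] [-103.7   11.2] [-0.056, 0.0, -0.007, 0.002, 0.003, 0.003]
6 [-96.  19.] [-103.4   14.5] [-0.065, 0.0, -0.02, 0.002, -0.004, 0.003]
8 [-96.  22.] [-102.9   17.8] [-0.075, 0.0, -0.033, 0.002, -0.018, 0.002]
10 [-96.  25.] [-102.3   21. ] [-0.085, 0.0, -0.045, 0.002, -0.033, 0.002]
12 [-95.  28.] [-101.6   24.1] [-0.095, 0.0, -0.057, 0.002, -0.047, 0.002]
14 [-94.  32.] [-100.8   27.3] [-0.106, 0.0, -0.069, 0.002, -0.061, 0.002]
16 [-93.  35.] [-99.9  30.4] [-0.117, -0.0, -0.08, 0.002, -0.075, 0.002]
```

Call:
send_rows:
  series:
    - [-0.015, 0, 0.009, 0, 0, 0]
    - [-0.028, 0, 0.016, 0, 0, 0]
    - [-0.04, 0, 0.023, 0, 0, 0]
    - [-0.044, 0, 0.023, 0, 0, 0]
    - [-0.048, 0, 0.018, 0, 0, 0]
    - [-0.052, 0, 0.012, 0, 0, 0]
    - [-0.056, 0, 0.005, 0, 0, 0]
    - [-0.06, 0, -0.004, 0, 0, 0]
    - [-0.065, 0, -0.012, 0, 0, 0]
    - [-0.07, 0, -0.02, 0, 0, 0]

```text
t: 6.1
eef_pos: [0.6226, 0.0571, 0.0219]
eef_rot: [2.153, 1.719, -0.581]
wrist_force: [-0.2, 0.6, -1.1]
grip_width: 0.0939
gripper_force: 0.3
```

Run:
```python
from path import *
tip()
im,D=r.snapshot('side');cs=cam('side'); u,v=map(int,proj(cs,tow([-.05,0,.02]))[0])
save('s3',cv2.resize(im[v-45:v+45,u-70:u+70],(700,450),interpolation=cv2.INTER_CUBIC))
rows([6,8,10,12,15,18,21,24,27,30,33])
```

```text
tip jig mm [-103.7    0.4   15. ] phi 59.8 t 6.1 F [-0.2  0.6 -1.1] q [ 0.22  0.82  1.28 -0.49  1.32  0.64]
6 [-96.  19.] [-103.4   14.5] [0.001, -0.0, 0.005, 0.002, -0.004, 0.003]
8 [-96.  22.] [-102.9   17.8] [-0.009, -0.0, -0.008, 0.002, -0.019, 0.003]
10 [-96.  25.] [-102.3   21. ] [-0.019, -0.0, -0.02, 0.002, -0.033, 0.003]
12 [-95.  28.] [-101.6   24.1] [-0.029, -0.0, -0.032, 0.002, -0.047, 0.003]
15 [-94.  33.] [-100.4   28.8] [-0.046, -0.0, -0.049, 0.002, -0.069, 0.003]
18 [-92.  38.] [-98.9  33.4] [-0.063, -0.0, -0.065, 0.002, -0.09, 0.003]
21 [-91.  43.] [-97.1  37.9] [-0.081, -0.0, -0.08, 0.002, -0.111, 0.003]
24 [-89.  47.] [-95.2  42.3] [-0.099, -0.0, -0.094, 0.002, -0.133, 0.003]
27 [-87.  52.] [-93.   46.5] [-0.118, -0.0, -0.107, 0.002, -0.154, 0.003]
30 [-85.  56.] [-90.7  50.6] [-0.138, -0.0, -0.119, 0.002, -0.176, 0.003]
33 [-82.  60.] [-88.1  54.6] [-0.158, -0.0, -0.129, 0.002, -0.197, 0.003]
```

View pics/s3.png

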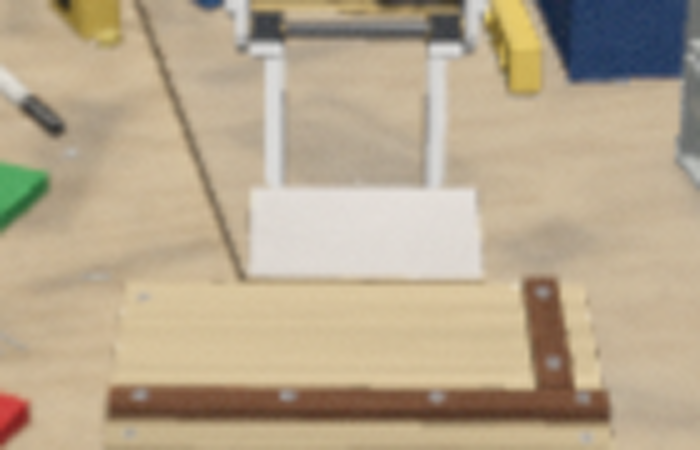

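The panel sits square against the jig edge. I'll use depth to check whether the pull edge has actually lifted.

```bash
cat > prof.py <<'E'
from h import *
def prof(n='side'):
    im,D=r.snapshot(n);c=cam(n);v,u=np.mgrid[0:400,0:640]
    o,d=ray(c,np.c_[u.ravel(),v.ravel()]); P=toj(o+d*D.ravel()[:,None])*1000
    g=im.reshape(-1,3).astype(int); w=(g.max(1)-g.min(1)<30)&(g.min(1)>120)
    m=(abs(P[:,1]-5)<35)&(P[:,0]>-125)&(P[:,0]<125)&(P[:,2]>2)&(P[:,2]<125)
    for nm,mm in (('white',m&w),('other',m&~w)):
      Q=P[mm]; print(nm,len(Q))
      for a in range(-120,120,10):
        k=(Q[:,0]>=a)&(Q[:,0]<a+10)
        if k.sum()>3: print(a+5,np.percentile(Q[k,2],[10,50,90]).round(),k.sum(),end='; ')
      print()
E
python3 -c "
from prof import *
tip();prof()"
```

```text
tip jig mm [-103.8    0.6   15.4] phi 59.8 t 6.15 F [-0.6  0.4 -0.3] q [ 0.22  0.82  1.28 -0.49  1.32  0.64]
white 375
-95 [22. 24. 25.] 13; -85 [22. 24. 27.] 39; -75 [21. 23. 26.] 40; -65 [19. 22. 25.] 40; -55 [20. 21. 24.] 33; -45 [19. 20. 23.] 44; -35 [18. 20. 22.] 39; -25 [16. 19. 21.] 40; -15 [15. 18. 21.] 40; -5 [15. 17. 20.] 45; 
other 516
-5 [10. 14. 14.] 7; 5 [11. 13. 17.] 50; 15 [10. 12. 14.] 37; 25 [ 9. 12. 13.] 40; 35 [10. 12. 14.] 41; 45 [10. 12. 14.] 40; 55 [10. 12. 14.] 34; 65 [10. 12. 14.] 49; 75 [10. 11. 13.] 39; 85 [10. 12. 14.] 38; 95 [10. 11. 13.] 49; 105 [10. 11. 13.] 41; 115 [10. 12. 14.] 39;
```

It has tipped about 4.5° and is riding on the tips. I'll continue the arc, pressed slightly further in.

Call:
send_rows:
  series:
    - [-0.012, 0, 0.0, 0, -0.01, 0]
    - [-0.02, 0, -0.005, 0, -0.02, 0]
    - [-0.03, 0, -0.015, 0, -0.033, 0]
    - [-0.04, 0, -0.027, 0, -0.047, 0]
    - [-0.056, 0, -0.044, 0, -0.069, 0]
    - [-0.073, 0, -0.06, 0, -0.09, 0]
    - [-0.091, 0, -0.075, 0, -0.111, 0]
    - [-0.109, 0, -0.089, 0, -0.133, 0]
    - [-0.128, 0, -0.102, 0, -0.154, 0]
    - [-0.148, 0, -0.114, 0, -0.176, 0]

```text
t: 7.03
eef_pos: [0.62, 0.0441, 0.057]
eef_rot: [2.028, 1.62, -0.752]
wrist_force: [0.8, 6.9, 3.6]
grip_width: 0.0942
gripper_force: 2.9
```

```bash
python3 -c "
from prof import *
from path import *
tip();prof();rows([30,33,36,39,42,45,48,51,54,57,60,63])"
```

```text
tip jig mm [-89.3   0.7  51. ] phi 49.3 t 7.03 F [0.8 6.9 3.6] q [ 0.26  0.84  1.23 -0.62  1.47  0.67]
white 584
-85 [60. 63. 65.] 17; -75 [55. 60. 63.] 60; -65 [50. 55. 60.] 65; -55 [44. 49. 54.] 66; -45 [39. 44. 48.] 69; -35 [33. 38. 43.] 68; -25 [28. 32. 36.] 69; -15 [22. 26. 30.] 69; -5 [16. 20. 25.] 64; 5 [15. 18. 23.] 36; 
other 495
5 [10. 12. 15.] 43; 15 [10. 12. 14.] 34; 25 [ 8. 12. 14.] 41; 35 [10. 11. 13.] 32; 45 [10. 12. 14.] 42; 55 [ 9. 12. 14.] 43; 65 [10. 12. 14.] 34; 75 [ 9. 11. 13.] 46; 85 [10. 12. 14.] 40; 95 [ 9. 12. 14.] 39; 105 [10. 12. 14.] 47; 115 [10. 12. 14.] 41; 
30 [-85.  56.] [-90.7  50.6] [0.008, -0.001, -0.002, 0.004, 0.002, 0.003]
33 [-82.  60.] [-88.1  54.6] [-0.014, -0.001, -0.009, 0.004, -0.019, 0.002]
36 [-80.  64.] [-85.4  58.4] [-0.035, -0.001, -0.015, 0.004, -0.04, 0.002]
39 [-77.  68.] [-82.5  62. ] [-0.057, -0.001, -0.019, 0.004, -0.062, 0.002]
42 [-74.  71.] [-79.6  65.6] [-0.079, -0.001, -0.023, 0.004, -0.069, 0.002]
45 [-71.  75.] [-76.3  68.9] [-0.103, -0.001, -0.025, 0.004, -0.069, 0.002]
48 [-67.  75.] [-72.4  69.6] [-0.12, -0.001, -0.014, 0.004, -0.069, 0.002]
51 [-63.  76.] [-68.6  70. ] [-0.136, -0.001, -0.003, 0.004, -0.069, 0.002]
54 [-59.  76.] [-64.9  70.1] [-0.15, -0.001, 0.008, 0.004, -0.069, 0.002]
57 [-56.  76.] [-61.5  70. ] [-0.163, -0.001, 0.02, 0.004, -0.069, 0.002]
60 [-53.  75.] [-58.2  69.7] [-0.174, -0.001, 0.032, 0.004, -0.069, 0.002]
63 [-49.  75.] [-54.7  69.1] [-0.186, -0.001, 0.046, 0.004, -0.069, 0.002]
```

Call:
send_rows:
  series:
    - [-0.012, 0, -0.008, 0, -0.015, 0]
    - [-0.033, 0, -0.014, 0, -0.035, 0]
    - [-0.055, 0, -0.018, 0, -0.055, 0]
    - [-0.077, 0, -0.022, 0, -0.069, 0]
    - [-0.1, 0, -0.024, 0, -0.069, 0]
    - [-0.118, 0, -0.014, 0, -0.069, 0]
    - [-0.134, 0, -0.003, 0, -0.069, 0]
    - [-0.15, 0, 0.008, 0, -0.069, 0]
    - [-0.163, 0, 0.02, 0, -0.069, 0]
    - [-0.163, 0, 0.02, 0, -0.069, 0]

```text
t: 7.92
eef_pos: [0.615, 0.0181, 0.0781]
eef_rot: [1.978, 1.578, -0.81]
wrist_force: [4.2, 15.6, 17.8]
grip_width: 0.094
gripper_force: 9.5
```

```bash
python3 -c "
from prof import *
from path import *
tip();prof();rows([57,60,63,66,70,74,78,82,86,90,94,98,102,106])"
```

```text
tip jig mm [-62.4   1.8  72.5] phi 45.2 t 7.92 F [ 4.2 15.6 17.8] q [ 0.24  0.81  1.25 -0.69  1.51  0.67]
white 681
-55 [87. 92. 94.] 19; -45 [78. 88. 95.] 126; -35 [63. 72. 81.] 115; -25 [50. 59. 67.] 116; -15 [36. 44. 52.] 126; -5 [20. 28. 38.] 119; 5 [16. 21. 28.] 58; 
other 495
5 [10. 12. 15.] 34; 15 [10. 12. 14.] 43; 25 [ 9. 12. 14.] 38; 35 [ 9. 12. 14.] 39; 45 [10. 12. 14.] 40; 55 [10. 11. 13.] 37; 65 [10. 12. 14.] 50; 75 [ 9. 12. 14.] 35; 85 [ 9. 12. 14.] 42; 95 [10. 12. 14.] 43; 105 [ 9. 11. 14.] 40; 115 [10. 11. 13.] 42; 
57 [-56.  76.] [-61.5  70. ] [0.005, -0.006, 0.009, 0.007, -0.003, 0.0]
60 [-53.  75.] [-58.2  69.7] [-0.006, -0.006, 0.022, 0.007, -0.003, 0.0]
63 [-49.  75.] [-54.7  69.1] [-0.017, -0.006, 0.037, 0.007, -0.003, 0.0]
66 [-46.  75.] [-51.2  69.3] [-0.029, -0.006, 0.048, 0.007, -0.003, 0.0]
70 [-41.  77.] [-46.4  71.4] [-0.054, -0.006, 0.058, 0.007, -0.003, 0.0]
74 [-36.  79.] [-41.5  73.2] [-0.078, -0.006, 0.069, 0.007, -0.003, 0.0]
78 [-31.  80.] [-36.5  74.6] [-0.1, -0.006, 0.081, 0.007, -0.003, 0.0]
82 [-26.  81.] [-31.5  75.5] [-0.121, -0.006, 0.095, 0.007, -0.003, 0.0]
86 [-21.  82.] [-26.6  76.1] [-0.141, -0.006, 0.111, 0.007, -0.003, 0.0]
90 [-16.  82.] [-21.7  76.3] [-0.159, -0.007, 0.127, 0.007, -0.003, 0.0]
94 [-11.  83.] [-16.7  77.3] [-0.18, -0.007, 0.141, 0.007, -0.003, 0.0]
98 [-6. 84.] [-11.8  77.9] [-0.2, -0.007, 0.157, 0.007, -0.003, 0.0]
102 [-1. 84.] [-6.8 78.1] [-0.218, -0.007, 0.173, 0.007, -0.003, 0.0]
106 [ 4. 84.] [-1.7 78. ] [-0.236, -0.007, 0.192, 0.007, -0.003, 0.0]
```

θ is about 53°, with some wedging load (24 N) from sliding down the bevel. I'll follow the circle more closely from here.

Call:
send_rows:
  series:
    - [-0.008, 0, 0.001, 0, 0, 0]
    - [-0.016, 0, 0.005, 0, 0, 0]
    - [-0.026, 0, 0.01, 0, 0, 0]
    - [-0.04, 0, 0.018, 0, 0, 0]
    - [-0.054, 0, 0.026, 0, 0, 0]
    - [-0.07, 0, 0.036, 0, 0, 0]
    - [-0.085, 0, 0.046, 0, 0, 0]
    - [-0.1, 0, 0.059, 0, 0, 0]
    - [-0.114, 0, 0.072, 0, 0, 0]
    - [-0.114, 0, 0.072, 0, 0, 0]

```text
t: 8.8
eef_pos: [0.6075, -0.0098, 0.0806]
eef_rot: [1.979, 1.579, -0.818]
wrist_force: [0.5, -0.5, -0.8]
grip_width: 0.0944
gripper_force: 0.1
```

Run:
```python
from prof import *
from path import *
tip();prof();rows([78,82,86,90,94,98,102,106])
```

```text
tip jig mm [-33.5   0.7  74.9] phi 45.1 t 8.8 F [ 0.5 -0.5 -0.8] q [ 0.2   0.78  1.3  -0.7   1.48  0.65]
white 668
-25 [ 94. 100. 107.] 8; -15 [ 73.  92. 106.] 202; -5 [42. 61. 85.] 275; 5 [19. 30. 45.] 180; 
other 508
-15 [108. 109. 111.] 11; 5 [10. 13. 16.] 35; 15 [10. 12. 14.] 40; 25 [10. 12. 15.] 35; 35 [10. 12. 14.] 37; 45 [10. 12. 14.] 45; 55 [10. 12. 14.] 33; 65 [10. 11. 14.] 47; 75 [10. 12. 14.] 44; 85 [10. 12. 14.] 39; 95 [10. 11. 13.] 36; 105 [ 9. 12. 14.] 50; 115 [10. 12. 14.] 39; 
78 [-31.  80.] [-36.5  74.6] [0.01, -0.0, -0.008, 0.002, -0.002, 0.002]
82 [-26.  81.] [-31.5  75.5] [-0.011, -0.0, 0.006, 0.002, -0.002, 0.002]
86 [-21.  82.] [-26.6  76.1] [-0.031, -0.001, 0.021, 0.002, -0.002, 0.002]
90 [-16.  82.] [-21.7  76.3] [-0.049, -0.001, 0.038, 0.002, -0.002, 0.002]
94 [-11.  83.] [-16.7  77.3] [-0.069, -0.001, 0.052, 0.002, -0.002, 0.002]
98 [-6. 84.] [-11.8  77.9] [-0.089, -0.001, 0.067, 0.002, -0.002, 0.002]
102 [-1. 84.] [-6.8 78.1] [-0.108, -0.001, 0.084, 0.002, -0.002, 0.002]
106 [ 4. 84.] [-1.7 78. ] [-0.125, -0.001, 0.102, 0.002, -0.002, 0.002]
```

Near upright (~78°) with a light load. I'll push over gently.

Call:
send_rows:
  series:
    - [-0.01, 0, 0.006, 0, 0, 0]
    - [-0.02, 0, 0.014, 0, 0, 0]
    - [-0.03, 0, 0.022, 0, 0, 0]
    - [-0.04, 0, 0.03, 0, 0, 0]
    - [-0.05, 0, 0.038, 0, 0, 0]
    - [-0.06, 0, 0.045, 0, 0, 0]
    - [-0.07, 0, 0.053, 0, 0, 0]
    - [-0.08, 0, 0.06, 0, 0, 0]
    - [-0.09, 0, 0.068, 0, 0, 0]
    - [-0.098, 0, 0.075, 0, 0, 0]

```text
t: 9.68
eef_pos: [0.6022, -0.0331, 0.0837]
eef_rot: [1.979, 1.58, -0.817]
wrist_force: [0.8, 0.1, 0.7]
grip_width: 0.0936
gripper_force: 0.0
```

Run:
```python
from prof import *
from path import *
tip();prof();rows([98,102,106,110,114,118])
```

```text
tip jig mm [-9.6  0.8 78.1] phi 45.1 t 9.68 F [0.8 0.1 0.7] q [ 0.17  0.76  1.34 -0.72  1.45  0.63]
white 588
5 [18. 36. 71.] 204; 15 [ 40.  78. 104.] 378; 25 [ 91. 100. 105.] 6; 
other 500
5 [ 9. 11. 12.] 21; 15 [ 11.  13. 112.] 59; 25 [ 9. 12. 14.] 35; 35 [10. 12. 14.] 40; 45 [10. 11. 14.] 41; 55 [ 9. 12. 14.] 39; 65 [10. 12. 14.] 40; 75 [10. 12. 14.] 39; 85 [10. 12. 14.] 42; 95 [10. 12. 14.] 45; 105 [10. 12. 14.] 41; 115 [10. 12. 13.] 44; 
98 [-6. 84.] [-11.8  77.9] [0.009, -0.001, -0.008, 0.002, -0.002, 0.002]
102 [-1. 84.] [-6.8 78.1] [-0.009, -0.001, 0.009, 0.002, -0.002, 0.002]
106 [ 4. 84.] [-1.7 78. ] [-0.027, -0.001, 0.027, 0.002, -0.002, 0.002]
110 [ 9. 83.] [ 3.2 77.6] [-0.043, -0.001, 0.046, 0.002, -0.002, 0.002]
114 [14. 82.] [ 8.2 76.8] [-0.057, -0.001, 0.066, 0.002, -0.002, 0.002]
118 [19. 81.] [13.1 75.7] [-0.071, -0.002, 0.088, 0.002, -0.002, 0.002]
```

Call:
send_rows:
  series:
    - [-0.01, 0, 0.01, 0, 0, 0]
    - [-0.02, 0, 0.02, 0, 0, 0]
    - [-0.03, 0, 0.031, 0, 0, 0]
    - [-0.04, 0, 0.042, 0, 0, 0]
    - [-0.05, 0, 0.053, 0, 0, 0]
    - [-0.058, 0, 0.064, 0, 0, 0]
    - [-0.066, 0, 0.076, 0, 0, 0]
    - [-0.071, 0, 0.088, 0, 0, 0]
    - [-0.071, 0, 0.088, 0, 0, 0]
    - [-0.071, 0, 0.088, 0, 0, 0]

```text
t: 10.57
eef_pos: [0.5973, -0.0548, 0.0812]
eef_rot: [1.979, 1.58, -0.817]
wrist_force: [0.8, -0.9, 0.3]
grip_width: 0.0939
gripper_force: 0.0
```

Run:
```python
from prof import *
tip();prof()
im,D=r.snapshot('side');cs=cam('side'); u,v=map(int,proj(cs,tow([.05,0,.02]))[0])
save('s4',cv2.resize(im[v-60:v+40,u-75:u+75],(750,500),interpolation=cv2.INTER_CUBIC))
```

```text
tip jig mm [12.7  0.9 75.5] phi 45.1 t 10.57 F [ 0.8 -0.9  0.3] q [ 0.14  0.74  1.37 -0.73  1.42  0.63]
white 1

other 587
-115 [2. 3. 4.] 4; -95 [2. 3. 4.] 5; -35 [2. 3. 3.] 4; 5 [26. 26. 27.] 6; 15 [26. 28. 30.] 35; 25 [25. 27. 29.] 44; 35 [25. 27. 29.] 36; 45 [25. 28. 29.] 41; 55 [25. 27. 30.] 38; 65 [27. 28. 30.] 40; 75 [26. 28. 30.] 40; 85 [26. 28. 29.] 47; 95 [22. 26. 29.] 63; 105 [11. 19. 24.] 110; 115 [10. 12. 19.] 53;
```

View pics/s4.png

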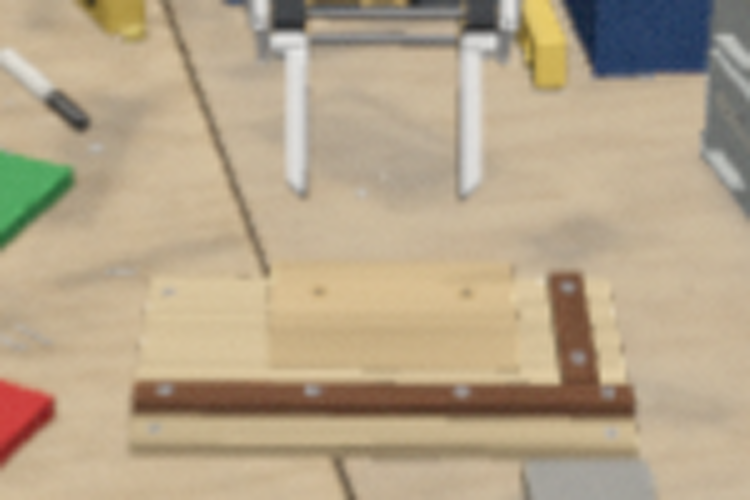

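It has flipped back-up onto the base (two inserts visible at about (318,291) and (466,293)), lying square. Next, retract, go down behind the plain edge, and push home.

Run:
```python
from h import *
im,D=r.snapshot('top');c=cam('top');v,u=np.mgrid[0:400,0:640]
for n in('top','side'):
    im,D=r.snapshot(n);c=cam(n)
    o,d=ray(c,np.c_[u.ravel(),v.ravel()]); P=toj(o+d*D.ravel()[:,None])*1000
    for a in(-65,-25,15,55):
        Q=P[(abs(P[:,1]-a)<12)&(P[:,2]>23)&(P[:,2]<33)&(P[:,0]>-30)&(P[:,0]<120)]; print(n,a,Q[:,0].min().round(),Q[:,0].max().round())
    Q=P[(P[:,0]>25)&(P[:,0]<85)&(P[:,2]>22)&(P[:,2]<33)]; print('y',np.percentile(Q[:,1],[.5,1,99,99.5]).round())
plan([-.03,.006,.06],70); plan([-.025,.006,.021],70)
```

```text
top -65 8.0 101.0
top -25 7.0 101.0
top 15 7.0 101.0
top 55 7.0 100.0
y [-69. -68. 278. 281.]
side -65 9.0 108.0
side -25 7.0 108.0
side 15 7.0 106.0
side 55 12.0 107.0
y [-518. -515.  284.  284.]
row [0.188, 0.026, -0.091] [0.002, 0.415, 0.003]
row [0.308, 0.026, 0.065] [0.002, 0.415, 0.003]
```

Call:
send_rows:
  series:
    - [0.04, 0, -0.03, 0, 0.05, 0]
    - [0.08, 0.01, -0.06, 0, 0.11, 0]
    - [0.12, 0.02, -0.08, 0, 0.18, 0]
    - [0.16, 0.026, -0.09, 0, 0.25, 0]
    - [0.188, 0.026, -0.09, 0, 0.33, 0]
    - [0.188, 0.026, -0.09, 0, 0.415, 0]
    - [0.22, 0.026, -0.05, 0, 0.415, 0]
    - [0.25, 0.026, -0.01, 0, 0.415, 0]
    - [0.28, 0.026, 0.03, 0, 0.415, 0]
    - [0.308, 0.026, 0.065, 0, 0.415, 0]

```text
t: 11.65
eef_pos: [0.6093, -0.0221, 0.0264]
eef_rot: [2.263, 1.809, -0.403]
wrist_force: [0.2, 0.8, 0.3]
grip_width: 0.0941
gripper_force: 0.0
```

```bash
python3 -c "
from h import *
tip();plan([.0,.006,.021],70);plan([.024,.006,.021],70)"
```

```text
tip jig mm [-24.9   5.2  18.9] phi 69.9 t 11.65 F [0.2 0.8 0.3] q [ 0.05  0.7   1.43 -0.37  1.14  0.45]
row [-0.12, 0.003, 0.033] [-0.0, 0.002, 0.005]
row [-0.233, 0.003, 0.074] [-0.0, 0.002, 0.005]
```

Call:
send_rows:
  series:
    - [-0.03, 0, 0.007, 0, 0, 0.002]
    - [-0.06, 0, 0.015, 0, 0, 0.004]
    - [-0.085, 0, 0.024, 0, 0, 0.005]
    - [-0.105, 0, 0.031, 0, 0, 0.005]
    - [-0.125, 0, 0.038, 0, 0, 0.005]
    - [-0.145, 0, 0.045, 0, 0, 0.005]
    - [-0.165, 0, 0.052, 0, 0, 0.005]
    - [-0.185, 0, 0.059, 0, 0, 0.005]
    - [-0.205, 0, 0.066, 0, 0, 0.005]
    - [-0.225, 0, 0.073, 0, 0, 0.005]

```text
t: 12.48
eef_pos: [0.5995, -0.0687, 0.0303]
eef_rot: [2.269, 1.801, -0.398]
wrist_force: [0.5, 1.4, 0.6]
grip_width: 0.0941
gripper_force: 0.7
```

```bash
cat > pan.py <<'E'
from h import *
def pan():
    v,u=np.mgrid[0:400,0:640]
    im,D=r.snapshot('top');c=cam('top')
    o,d=ray(c,np.c_[u.ravel(),v.ravel()]); P=toj(o+d*D.ravel()[:,None])*1000
    m=(P[:,0]>-5)&(P[:,0]<132)&(P[:,1]>-120)&(P[:,1]<125)&(P[:,2]>24.)&(P[:,2]<33)
    Q=P[m]
    for a in(-65,-25,15,55,85):
        q=Q[abs(Q[:,1]-a)<10]
        if len(q)>5: print(a,'x',np.percentile(q[:,0],[0,2,98,100]).round())
    for a in(45,60,80,95):
        q=Q[abs(Q[:,0]-a)<8]; print(a,'y',np.percentile(q[:,1],[0,1,99,100]).round())
E
python3 -c "
from pan import *
tip();pan();plan([-.02,-.06,.07],75);plan([.06,-.105,.09],88)"
```

```text
tip jig mm [22.8  6.2 22.8] phi 70.0 t 12.48 F [0.5 1.4 0.6] q [-0.03  0.67  1.47 -0.39  1.1   0.39]
-65 x [ 30.  32. 120. 124.]
-25 x [ 30.  31. 120. 122.]
15 x [ 30.  32. 120. 124.]
55 x [ 22.  30. 121. 123.]
85 x [ 30.  31. 119. 121.]
45 y [-69. -68. 122. 125.]
60 y [-70. -69. 121. 124.]
80 y [-70. -69. 119. 125.]
95 y [-70. -68. 122. 125.]
row [0.119, -0.331, -0.296] [0.001, 0.083, -0.002]
row [-0.3, -0.555, -0.252] [0.001, 0.3, -0.002]
```

The panel is square with a 4 mm gap to the back stop. Next comes the y push from the near end with the closed fingers, so lift and go round.

Call:
send_rows:
  series:
    - [0.06, 0, -0.02, 0, 0, 0]
    - [0.06, -0.02, -0.1, 0, 0.03, 0]
    - [0.03, -0.08, -0.18, 0, 0.06, 0]
    - [0, -0.15, -0.25, 0, 0.1, 0]
    - [-0.05, -0.24, -0.28, 0, 0.14, 0]
    - [-0.12, -0.34, -0.29, 0, 0.19, 0]
    - [-0.19, -0.44, -0.28, 0, 0.24, 0]
    - [-0.28, -0.53, -0.25, 0, 0.29, 0]
    - [-0.36, -0.58, -0.23, 0, 0.33, 0]
    - [-0.4, -0.58, -0.22, 0, 0.33, 0]
  jaw: 1
  force: 20

```text
t: 13.37
eef_pos: [0.4713, -0.1014, 0.0991]
eef_rot: [2.46, 1.951, 0.001]
wrist_force: [0.2, 0.6, 0.2]
grip_width: 0.031
gripper_force: 0.0
```

```bash
python3 -c "
from h import *
tip();print(r.state()['grip_width']);plan([.082,-.105,.022],90);plan([.082,-.062,.022],90)"
```

```text
tip jig mm [  80.8 -111.3   91.1] phi 89.9 t 13.37 F [0.2 0.6 0.2] q [-0.29  0.28  1.83 -0.    1.02 -0.06]
0.030989460752078993
row [-0.006, 0.031, 0.346] [0.002, 0.001, -0.002]
row [-0.005, 0.246, 0.346] [0.002, 0.001, -0.002]
```

Call:
send_rows:
  series:
    - [0, 0, 0.05, 0, 0, 0]
    - [0, 0, 0.12, 0, 0, 0]
    - [0, 0, 0.2, 0, 0, 0]
    - [0, 0, 0.27, 0, 0, 0]
    - [0, 0, 0.32, 0, 0, 0]
    - [0, 0, 0.345, 0, 0, 0]
    - [0, 0.03, 0.345, 0, 0, 0]
    - [0, 0.06, 0.345, 0, 0, 0]
    - [0, 0.08, 0.345, 0, 0, 0]
    - [0, 0.1, 0.345, 0, 0, 0]

```text
t: 14.2
eef_pos: [0.4935, -0.1056, 0.0304]
eef_rot: [2.456, 1.951, -0.001]
wrist_force: [-0.5, 1.0, 0.6]
grip_width: 0.0004
gripper_force: 0.0
```

```bash
python3 -c "
from h import *
tip();print(r.state()['grip_width']);plan([.082,-.062,.022],90)"
```

```text
tip jig mm [ 79.9 -88.8  22.4] phi 89.7 t 14.2 F [-0.5  1.   0.6] q [-0.28  0.44  1.81 -0.    0.89 -0.05]
0.00037311408830981337
row [-0.01, 0.134, 0.002] [0.003, 0.003, -0.001]
```

Call:
send_rows:
  series:
    - [0, 0.02, 0, 0, 0, 0]
    - [0, 0.035, 0, 0, 0, 0]
    - [0, 0.05, 0, 0, 0, 0]
    - [0, 0.065, 0, 0, 0, 0]
    - [0, 0.08, 0, 0, 0, 0]
    - [0, 0.095, 0, 0, 0, 0]
    - [0, 0.11, 0, 0, 0, 0]
    - [0, 0.125, 0, 0, 0, 0]
    - [0, 0.138, 0, 0, 0, 0]
    - [0, 0.148, 0, 0, 0, 0]

```text
t: 15.03
eef_pos: [0.5215, -0.1122, 0.0298]
eef_rot: [2.457, 1.952, -0.002]
wrist_force: [-2.4, 0.6, 2.6]
grip_width: 0.0006
gripper_force: 1.9
```

```bash
python3 -c "
from pan import *
tip();pan()"
```

```text
tip jig mm [ 80.  -60.1  21.8] phi 89.8 t 15.03 F [-2.4  0.6  2.6] q [-0.28  0.49  1.73 -0.    0.92 -0.05]
15 x [ 31.  31. 103. 106.]
55 x [ 31.  33. 121. 125.]
85 x [ 31.  33. 122. 128.]
45 y [  2.   6. 123. 124.]
60 y [  9.  10. 123. 124.]
80 y [  3.   5. 124. 125.]
95 y [  3.   4. 123. 124.]
```

Call:
send_rows:
  series:
    - [0, 0.005, 0, 0, 0, 0]
    - [0, 0.01, 0, 0, 0, 0]
    - [0, 0.015, 0, 0, 0, 0]
    - [0, 0.02, 0, 0, 0, 0]
    - [0, 0.023, 0, 0, 0, 0]
    - [0, 0.026, 0, 0, 0, 0]
    - [0, 0.028, 0, 0, 0, 0]
    - [0, 0.03, 0, 0, 0, 0]
    - [0, 0.03, 0, 0, 0, 0]
    - [0, 0.03, 0, 0, 0, 0]

```text
t: 15.92
eef_pos: [0.5271, -0.1135, 0.0298]
eef_rot: [2.457, 1.952, -0.002]
wrist_force: [-1.6, 1.0, 2.4]
grip_width: 0.0008
gripper_force: 1.4
```

```bash
python3 -c "
from h import *
tip()"
```

```text
tip jig mm [ 80.  -54.3  21.8] phi 89.8 t 15.92 F [-1.6  1.   2.4] q [-0.28  0.5   1.71 -0.    0.93 -0.05]
```

Call:
send_rows:
  series:
    - [0, 0.005, 0, 0, 0, 0]
    - [0, 0.01, 0, 0, 0, 0]
    - [0, 0.014, 0, 0, 0, 0]
    - [0, 0.018, 0, 0, 0, 0]
    - [0, 0.021, 0, 0, 0, 0]
    - [0, 0.024, 0, 0, 0, 0]
    - [0, 0.027, 0, 0, 0, 0]
    - [0, 0.03, 0, 0, 0, 0]
    - [0, 0.03, 0, 0, 0, 0]
    - [0, 0.03, 0, 0, 0, 0]

```text
t: 16.75
eef_pos: [0.5284, -0.1139, 0.0294]
eef_rot: [-2.455, -1.951, 0.014]
wrist_force: [-37.9, 6.5, 29.1]
grip_width: 0.0005
gripper_force: 23.5
```

```bash
python3 -c "
from h import *
tip()"
```

```text
tip jig mm [ 80.  -53.   21.4] phi 89.4 t 16.75 F [-37.9   6.5  29.1] q [-0.28  0.51  1.7  -0.    0.94 -0.05]
```

Contact with the side stop (force jumped). I'm backing off, lifting, and going round for the final x push.

Call:
send_rows:
  series:
    - [0, -0.04, 0, 0, 0, 0]
    - [0, -0.1, 0, 0, 0, 0]
    - [0, -0.1, -0.06, 0, 0, 0]
    - [0, -0.1, -0.14, 0, 0, 0]
    - [0, -0.1, -0.22, 0, 0, 0]
    - [0.05, -0.06, -0.27, 0, 0, 0]
    - [0.14, 0.02, -0.29, 0, -0.06, 0]
    - [0.26, 0.12, -0.29, 0, -0.12, 0]
    - [0.4, 0.24, -0.29, 0, -0.18, 0]
    - [0.52, 0.36, -0.29, 0, -0.24, 0]
  jaw: -1

```text
t: 17.58
eef_pos: [0.6286, -0.0283, 0.0895]
eef_rot: [2.322, 1.841, -0.295]
wrist_force: [-0.0, -1.1, -0.4]
grip_width: 0.0638
gripper_force: 0.0
```

```bash
python3 -c "
from pan import *
tip();pan();plan([-.01,.03,.05],70);plan([.0,.03,.021],70)"
```

```text
tip jig mm [-23.8  25.4  81.7] phi 75.3 t 17.58 F [-0.  -1.1 -0.4] q [ 0.    0.63  1.36 -0.27  1.22  0.33]
-25 x [ 31.  32. 120. 126.]
15 x [ 31.  33. 122. 125.]
55 x [ 32.  33. 122. 124.]
85 x [ 31.  33. 121. 127.]
45 y [-47. -46. 122. 124.]
60 y [-47. -46. 121. 123.]
80 y [-47. -46. 117. 121.]
95 y [-47. -46. 120. 123.]
row [-0.047, 0.01, 0.17] [0.005, -0.084, 0.0]
row [-0.058, 0.009, 0.323] [0.005, -0.084, 0.0]
```

Call:
send_rows:
  series:
    - [0, 0, 0.04, 0, -0.02, 0]
    - [0, 0, 0.08, 0, -0.05, 0]
    - [0, 0, 0.13, 0, -0.084, 0]
    - [-0.01, 0.005, 0.18, 0, -0.084, 0]
    - [-0.02, 0.01, 0.24, 0, -0.084, 0]
    - [-0.035, 0.01, 0.3, 0, -0.084, 0]
    - [-0.04, 0.01, 0.314, 0, -0.084, 0]
    - [-0.058, 0.01, 0.321, 0, -0.084, 0]
    - [-0.082, 0.01, 0.329, 0, -0.084, 0]
    - [-0.105, 0.01, 0.337, 0, -0.084, 0]

```text
t: 18.47
eef_pos: [0.6203, -0.0671, 0.0283]
eef_rot: [2.272, 1.804, -0.39]
wrist_force: [-0.5, 0.3, 0.5]
grip_width: 0.0939
gripper_force: 0.0
```

```bash
python3 -c "
from h import *
tip();plan([.024,.03,.021],70);plan([.03,.03,.021],70)"
```

```text
tip jig mm [16.5 26.1 20.8] phi 70.4 t 18.47 F [-0.5  0.3  0.5] q [-0.03  0.71  1.4  -0.37  1.12  0.38]
row [-0.036, 0.02, 0.012] [0.002, -0.007, -0.002]
row [-0.064, 0.02, 0.022] [0.002, -0.007, -0.002]
```

Call:
send_rows:
  series:
    - [-0.01, 0.01, 0.003, 0, 0, 0]
    - [-0.02, 0.018, 0.007, 0, 0, 0]
    - [-0.028, 0.018, 0.009, 0, 0, 0]
    - [-0.034, 0.018, 0.011, 0, 0, 0]
    - [-0.04, 0.02, 0.014, 0, 0, 0]
    - [-0.046, 0.021, 0.016, 0, 0, 0]
    - [-0.052, 0.022, 0.018, 0, 0, 0]
    - [-0.058, 0.023, 0.02, 0, 0, 0]
    - [-0.064, 0.024, 0.022, 0, 0, 0]
    - [-0.068, 0.025, 0.024, 0, 0, 0]

```text
t: 19.3
eef_pos: [0.6216, -0.0809, 0.0276]
eef_rot: [2.273, 1.805, -0.39]
wrist_force: [-2.8, 12.1, 4.4]
grip_width: 0.094
gripper_force: 5.9
```

```bash
python3 -c "
from h import *
tip()"
```

```text
tip jig mm [29.6 30.5 20.1] phi 70.5 t 19.3 F [-2.8 12.1  4.4] q [-0.05  0.72  1.4  -0.38  1.12  0.36]
```

Call:
send_rows:
  series:
    - [-0.003, 0, 0.001, 0, 0, 0]
    - [-0.006, 0, 0.002, 0, 0, 0]
    - [-0.006, 0, 0.002, 0, 0, 0]
    - [0.01, 0, -0.004, 0, 0, 0]
    - [0.04, 0, -0.014, 0, 0, 0]
    - [0.1, 0, -0.036, 0, 0, 0]
    - [0.15, 0, -0.1, 0, 0, 0]
    - [0.18, 0, -0.2, 0, 0, 0]
    - [0.24, 0, -0.34, 0, 0, 0]
    - [0.3, 0, -0.48, 0, 0, 0]

```text
t: 20.13
eef_pos: [0.6416, 0.006, 0.0986]
eef_rot: [2.273, 1.804, -0.393]
wrist_force: [0.5, 0.6, 0.4]
grip_width: 0.0939
gripper_force: 0.0
```

Run:
```python
from pan import *
tip();pan()
im,D=r.snapshot('top'); im2,D2=r.snapshot('side')
a=cv2.resize(im[125:255,320:420],(430,560),interpolation=cv2.INTER_CUBIC)
cs=cam('side');u,v=map(int,proj(cs,tow([.08,.02,.02]))[0])
b=cv2.resize(im2[v-75:v+75,u-50:u+50],(370,560),interpolation=cv2.INTER_CUBIC)
save('f1',np.hstack([a,b]))
```

```text
tip jig mm [-59.6  30.4  91. ] phi 70.4 t 20.13 F [0.5 0.6 0.4] q [ 0.08  0.68  1.27 -0.34  1.31  0.42]
-25 x [ 36.  38. 127. 129.]
15 x [ 36.  38. 126. 132.]
55 x [ 36.  37. 127. 130.]
85 x [ 36.  38. 127. 130.]
45 y [-47. -46. 123. 125.]
60 y [-47. -45. 121. 124.]
80 y [-47. -45. 119. 123.]
95 y [-47. -44. 121. 124.]
```

View pics/f1.png

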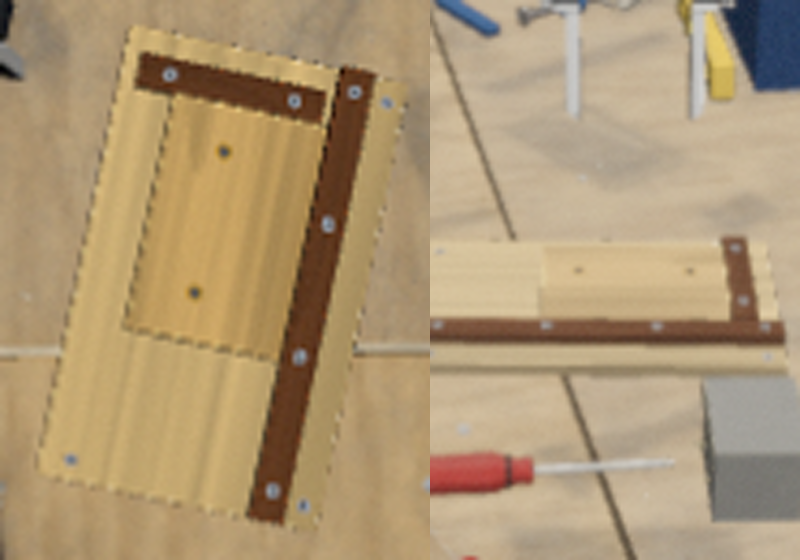

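The panel lies back up, square, and against both stops: the back stop at about (300,357) and the side stop at about (230,90) in the crop. The bystanders are undisturbed, so I'm handing in.

```bash
python3 -c "
from station import r
print(r.close_job())"
```

```text
the job is handed in; nothing more can be done
None
```

The white drawer front was flipped back-up onto the jig base with the fingertips only and pushed against both the back and side stops; the job was handed in at about 20 s, but no verdict came back.

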